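Find the hidden catch of the child-proof tool box

ROBOT

A 6-joint arm with a two-finger parallel gripper is mounted at the origin on a cart in front of the work surface, level with it; the furniture and walls round the work are solid. World frame = base frame: x ahead of the robot, y to its left, z up, the work surface at z = 0. Lengths are in mm, angles in rad, forces in N, time in s.
With the tool pointing down it reaches from about 400 to 925 mm from the base axis. Payload 12.5 kg.
Tool frame: the origin (TCP) lies at the very end of the fingers, on their centre line; the grasp point (between the pads) lies 19 mm behind it; z points along the fingers, y is the line along which they close (so a half turn about z gives the same grasp; the last joint's range is limited). The gripper opens to 95 mm and grips with 3 to 60 N. Pads are 20 mm wide; open, the fingers measure 119 mm over their backs; the gripper's body (75 mm by 180 mm) begins 59 mm behind the grasp point.
Start: joints at [-1.229, 0.491, 1.559, -0, 1.092, -0.106], TCP at [270.639, -563.384, 214.661] pointing down, gripper open.
Joint ranges: [-3.1, 3.1], [-0.84, 2.19], [0.05, 2.79], [-1.13, 4.28], [0.06, 2.93], [-2.69, 2.69]. Speed limits (rad/s): [2.22, 2.22, 2.79, 3.14, 3.14, 3.14].

INTERFACE

Orientations are given as [roll, pitch, yaw] about the fixed x, y, z axes, in that order (R = Rz(yaw) Ry(pitch) Rx(roll)).
In Python, from cell import state, imaging, env, spot_in, mark_of gives the robot as it stands. The module is installed in compiled form; this text tells all that it offers.
- The arm moves only by the tool step_arm, never from a script. Its argument "increments" is a list of rows, each an object with "slide": the shift along the tool's x, y, z in m, a list of three; "roll": the turn about the tool's z in rad. A call has 1 to 5 rows; each row is the pose to reach, as a shift and turn from the pose commanded when the call began, along the tool's axes at that moment; what a row does not reach only later rows make up. A row lasts 1/8 s, in which the tool goes at most 62.5 mm and 10.7 degrees, less where a joint would pass 70% of its speed; a pose out of reach is approached as far as the arm can. A call with a gripper value outside its range is refused whole. "fingers" is the opening, from 0 (shut) to 1 (fully open), set as the call begins (left out, the last holds). The fingers move at their own pace and stop on an object; the grip force is fixed at half the most. Time passes only in rows, so rows that repeat a pose let the fingers close. It gives the time, the measured TCP pose, the force, the opening and the grip force at its end, in the units of the state.
- state(): the state, without advancing time (a new reading comes with each control period).
- imaging.read_camera(name): name is "scene" or "top"; returns a dict with "color" (400x640x3 uint8, red, green, blue), "z_map" (400x640 float32, mm along the optical axis (not along the pixel's ray), 0 where there is no reading), "intrinsics" (3x3 intrinsics, pixels), "camera_from_world" (4x4, takes a point from world to camera coordinates). Camera axes: x right, y up, looking along -z (the intrinsics and any distortion apply to the point x, -y, -z); pixel columns grow to the right and rows downward; lengths in mm; the calibration is good to about 2 mm. A picture is of the moment at which its call begins.
- env.job_done(): hands the job in; it is judged then, once.
Trained networks look in the newest picture that a camera, given by its name, has taken for a name from the list of things; names that differ only in an ending like _2 or _b are one class to them, and where a whole thing is asked for, a point or a joint stands for the part that bears it (a point fixed in the world has none). Each returns a list of dicts, best first, with "confidence" (0 to 1); they miss things now and then, are a little off and sometimes report something else, mostly with a low value. They report only what shows in the picture. A call takes as long as a camera call.
- spot_in(camera, target): "bbox" ([left, top, right, bottom] in pixels, round what is visible of it).
- mark_of(camera, target): "uv" ([column, row] in pixels: a listed point, or the origin of a listed thing).
The state is a dict: "t": time; "joints": joint angles; "qvel": joint speeds; "tau": joint torques, N m; "eef_pos": TCP position; "tcp_rot": TCP orientation; "ft_force": force on the tool from outside, world axes, zero at the start; "moment": the same for the moment, N m; "opening": opening from 0.0 (shut) to 1.0 (fully open); "grip_force": force on a finger pad.
Only numpy, scipy, OpenCV 4.12 (cv2) and the standard library are available. Lean on these libraries where they do the work, as an engineer would, in place of code of your own. Each camera call takes 0.05 s, during which the arm holds its last target. There are 200 camera calls.

TASK

Open the child-proof wooden tool box: one of the five identical tiles inlaid in a row on its top is a hidden catch button. Without forcing anything, feel along the tiles with closed fingertips until you find the one that gives, press that tile all the way down so that the sliding cover springs open, then let it come back up and draw clear. Only touch and press: pick nothing up, and leave the tools in the box and the things around it where they are.

Things in the scene. Friction and masses are not known exactly. Their poses are not given: they have to be found in the camera images.
- box: Dark wooden box, 165 (its x, depth) x 264 (its y, length) x 60 mm high, fixed to the worktop. Origin: centre of its underside; z up; its -x side, with the tiles, faces roughly to the robot. Top: the tile row in front, the mid-brown sliding cover (100 x 246 mm) behind it.
- tile_row (a point): Point on the top face of the middle tile, at its centre (58 mm above the worktop); axes as the box's. Five pale wooden tiles, each 43 x 43 mm, alike in looks, have their centres in a row along this y axis at -100, -50, 0, +50 and +100 mm, all at the same x and height. Their tops lie 2 mm below the dark webs (6 mm wide, 60 mm above the worktop) between them. Four tiles are rigid; one, which may be any, is the catch button: it sinks straight down up to 7 mm.
- catch (a joint): How far the button tile is pressed in, m: 0 up, 0.007 all the way down. A spring returns it: about 1.8 N to start it, 5 N all the way down. The cover is released at about 4 mm. Does not say which tile it is.
- cover (a joint): Slide of the cover, m: 0 shut, 0.075 fully open. Once released, its spring drives it open along the box's +x (away from the tiles and roughly away from the robot) within about a second; it stays open. While latched it cannot be pushed open.
- cover_front (a point): Middle of the cover's upper front edge (next to the tiles), 59 mm above the worktop; moves with the cover.
- peeler: Dark green peeler, 170 x 25 x 18 mm, lying loose in the box under the cover; origin at its underside. To be left there.
- opener: Blue-handled bottle opener, 174 x 41 x 20 mm, lying loose in the box under the cover; origin at its underside. To be left there.
- egg_cup_mid (a point): Centre of a white egg cup, 52 mm wide, 58 mm high, to the left of the box. To be left alone.
- tin_mid (a point): Centre of a cream and tan tin, 75 mm wide, 66 mm high, to the right of the box. To be left alone.
- pot_mid (a point): Centre of a small round pot with grey lid, 69 mm wide, 41 mm high, right of the box and farther back. To be left alone.

How it is judged:
By the outcome, as a careful person would: the job done as asked, in the order asked, and still so for the second after the job is handed in, with the robot touching nothing.
It also fails if it takes over 48 s, if anything falls off the work surface, if the arm or the gripper's body presses on something with over 40 N, if the wrist force passes 120 N, or if a joint passes its speed limit or range.

## Working session

There is one attempt and no reset: what is moved stays moved. The work goes in short steps, Python scripts to look and compute and a tool call to move; the robot and the scene stay as the last step left them, time stands still between calls to the robot, and variables do not carry over. Pictures are saved under pics/ and viewed, at most 10 in all, crops included, and the job is handed in when it is done.

Besides the shell and the picture viewer there is one more tool, called after ">>>" as name(argument=value, ...), one argument or row to a line, values as JSON. step_arm: Moves the arm, as the interface text tells. Its arguments: {"type":"object","properties":{"increments":{"type":"array"},"fingers":{"type":"number"}},"required":["increments"]}

```bash
mkdir -p pics; cat > h.py <<'E'
import numpy as np, cv2
from cell import state, imaging, env, spot_in, mark_of
def ray(im,uv):
    K=np.array(im["intrinsics"]);T=np.array(im["camera_from_world"])
    d=np.linalg.inv(K)@[uv[0],uv[1],1]; d=np.array([d[0],-d[1],-d[2]])
    R=T[:3,:3]; return -R.T@T[:3,3], R.T@d
def at_z(im,uv,z):
    o,d=ray(im,uv); return o+d*(z-o[2])/d[2]
def depth(im,uv):
    o,d=ray(im,uv); u,v=map(int,np.round(uv)); return o+d*im["z_map"][v,u]
E
python3 - <<'E'
from h import *
np.set_printoptions(precision=1,suppress=True)
s=state();print(s)
for c in("top","scene"):
    im=imaging.read_camera(c);cv2.imwrite(f"pics/{c}0.png",im["color"][...,::-1])
    for n,z in(("tile_row",58),("cover_front",59),("box",0),("egg_cup_mid",29),("tin_mid",33),("pot_mid",20)):
        for m in mark_of(c,n)[:2]: print(c,n,m["confidence"],np.array(m["uv"]),at_z(im,m["uv"],z),depth(im,m["uv"]))
E
```

```text
{'t': 0.0, 'joints': array([-1.2,  0.5,  1.6, -0. ,  1.1, -0.1]), 'qvel': array([-0.,  0., -0., -0., -0.,  0.]), 'tau': array([ -0. , -61.3, -25.8,   0.1,   0. ,  -0. ]), 'eef_pos': array([ 270.5, -563.1,  214.1]), 'tcp_rot': array([-3.1, -0. ,  0.4]), 'ft_force': array([ 0.2,  0.2, -0.3]), 'moment': array([-0.,  0.,  0.]), 'grip_force': 0.0, 'opening': 0.9978763617346704}
top tile_row 0.61 [280.7 223.7] [505.9  98.   58. ] [505.9  97.8  60.2]
top cover_front 0.93 [283.1 206.1] [554.4  90.   59. ] [554.3  89.9  61.1]
top cover_front 0.53 [285.7 203.2] [562.2  82.6  59. ] [562.3  82.7  57.5]
top box 0.6 [285.9 202.9] [565.3  86.7   0. ] [563.1  82.1  57.5]
top egg_cup_mid 0.66 [208.4 204.1] [567.2 305.7  29. ] [567.3 305.9  28.6]
top tin_mid 0.95 [413.  222.3] [ 498.7 -273.4   33. ] [ 499.4 -265.8   65.8]
top pot_mid 0.68 [409.9 173.8] [ 637.6 -272.9   20. ] [ 576.8 -134.4  628.5]
scene tile_row 0.6 [313.1 232.2] [514.3  84.3  58. ] [515.4  83.4  56.8]
scene cover_front 0.71 [302.6 225.6] [551.5  90.3  59. ] [549.6  91.8  61. ]
scene box 0.6 [301.  237.9] [569.1  82.6   0. ] [514.3 123.6  59.2]
scene egg_cup_mid 0.57 [234.8 265.5] [558.9 294.7  29. ] [541.5 303.3  47.4]
scene tin_mid 0.72 [374.3 178.4] [ 625.3 -246.3   33. ] [ 618.  -238.4   40.1]
scene tin_mid 0.6 [412.5 192. ] [ 502.3 -287.3   33. ] [223.7  78.1 348.7]
scene pot_mid 0.95 [376.8 175.7] [ 645.1 -277.9   20. ] [ 619.9 -250.5   44.3]
```

View pics/top0.png

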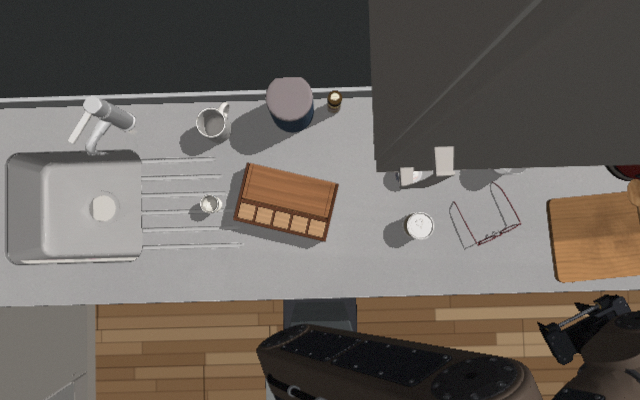

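View pics/scene0.png

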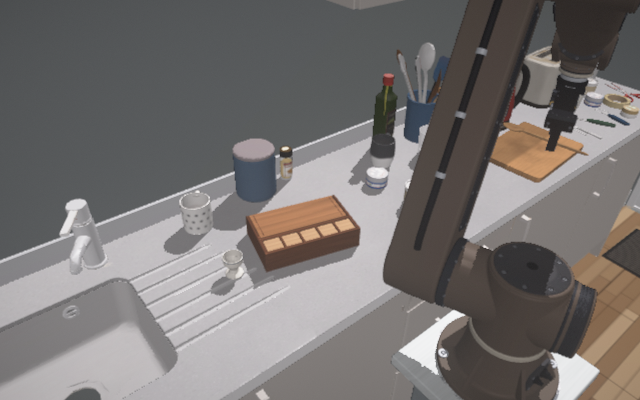

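The top view shows the box tilted, with its tiles at about (246,212), (263,216), (281,220), (298,225) and (316,229). A wall cabinet hangs at the right, past column 375. The scene view agrees: tiles towards the robot, egg cup to the left at (233,263). Next I'll fit the tile row from its colour.

```bash
cat >> h.py <<'E'
def tiles(c="top"):
    im=imaging.read_camera(c); hsv=cv2.cvtColor(im["color"],cv2.COLOR_RGB2HSV)
    (l,t,r,b)=map(int,[225,150,350,250]) if c=="top" else (240,190,370,270)
    g=im["color"].astype(float).sum(2)
    m=((hsv[...,2]>170)&(hsv[...,1]>60)).astype(np.uint8); k=np.zeros_like(m);k[t:b,l:r]=1;m*=k
    n,_,st,ce=cv2.connectedComponentsWithStats(m,connectivity=4)
    return im,[(st[i,4],ce[i],at_z(im,ce[i],58)) for i in range(1,n) if st[i,4]>40]
E
python3 - <<'E'
from h import *
np.set_printoptions(precision=3,suppress=True)
for c in("top","scene"):
    for a in tiles(c)[1]: print(c,*a)
im=imaging.read_camera("top"); print(im["color"][220,281],im["color"][190,290])
for uv in((375,170),(369,0)): print(at_z(im,uv,628))
s=state();print(s["tcp_rot"],s["eef_pos"])
E
```

```text
top 205 [246.268 211.327] [542.91  192.842  58.   ]
top 203 [263.65  215.468] [530.02  144.789  58.   ]
top 204 [281.186 219.642] [517.049  96.398  58.   ]
top 205 [298.815 223.854] [503.992  47.842  58.   ]
top 211 [316.213 227.891] [491.457  -0.004  58.   ]
scene 1761 [296.229 215.68 ] [596.663  77.72   58.   ]
scene 55 [256.309 225.964] [625.296 187.086  58.   ]
scene 152 [344.336 224.618] [488.255  -0.88   58.   ]
scene 158 [327.165 229.354] [500.93   47.865  58.   ]
scene 167 [309.653 234.114] [513.732  96.07   58.   ]
scene 173 [291.607 239.012] [526.591 144.398  58.   ]
scene 181 [273.083 244.116] [539.193 192.824  58.   ]
[190 150 111] [157 108  71]
[583.495 -86.806 628.   ]
[822.711 -86.766 628.   ]
[ 3.141 -0.     0.448] [ 270.63  -563.396  214.657]
```

The five tiles are 50 mm apart, with box yaw about -0.26 and the middle tile at about (515.5, 96). Both cameras agree within 3 mm. I'll set off with closed fingers at a safe height.

>>> step_arm(
  increments=[
    {"slide":[0.044,-0.041,0],"roll":0},
    {"slide":[0.088,-0.082,0],"roll":0},
    {"slide":[0.132,-0.123,0],"roll":0},
    {"slide":[0.176,-0.164,0],"roll":0},
    {"slide":[0.22,-0.205,0],"roll":0},
  ],
  fingers=0,
)

```text
t: 1.48
eef_pos: [380.6, -281.6, 214.9]
tcp_rot: [3.141, -0.0, 0.447]
ft_force: [1.1, 0.1, 0.5]
opening: 0.531
grip_force: 0.0
```

>>> step_arm(
  increments=[
    {"slide":[0.044,-0.041,0],"roll":-0.17},
    {"slide":[0.088,-0.082,0],"roll":-0.34},
    {"slide":[0.132,-0.123,0],"roll":-0.51},
    {"slide":[0.176,-0.164,0],"roll":-0.68},
    {"slide":[0.22,-0.205,0],"roll":-0.86},
  ],
)

```text
t: 2.1
eef_pos: [490.3, -1.3, 214.9]
tcp_rot: [3.141, 0.0, 1.314]
ft_force: [0.7, -1.4, 0.1]
opening: 0.024
grip_force: 0.0
```

>>> step_arm(
  increments=[
    {"slide":[0,0,0],"roll":0},
    {"slide":[0,0,0],"roll":0},
  ],
)

```text
t: 2.35
eef_pos: [489.6, -3.4, 214.6]
tcp_rot: [-3.141, 0.0, 1.307]
ft_force: [0.0, -0.9, 0.3]
opening: 0.004
grip_force: 0.0
```

>>> step_arm(
  increments=[
    {"slide":[0.003,0,0.05],"roll":0},
    {"slide":[0.003,0,0.1],"roll":0},
    {"slide":[0.003,0,0.135],"roll":0},
    {"slide":[0.003,0,0.145],"roll":0},
    {"slide":[0.003,0,0.145],"roll":0},
  ],
)

```text
t: 2.98
eef_pos: [490.6, -1.3, 69.9]
tcp_rot: [-3.141, 0.0, 1.306]
ft_force: [0.5, -1.0, 0.5]
opening: 0.004
grip_force: 0.0
```

```bash
python3 - <<'E'
from h import *
im=imaging.read_camera("top");a=im["color"][150:250,220:350,::-1]
im=imaging.read_camera("scene");b=im["color"][180:280,240:370,::-1]
cv2.imwrite("pics/c1.png",cv2.resize(np.vstack([a,b]),None,fx=3,fy=3,interpolation=2)[:600])
E
```

```text
(no output)
```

View pics/c1.png

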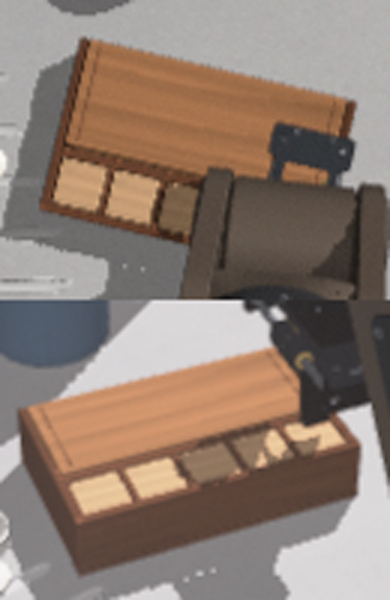

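The crops show the closed fingertips over the right-most tile. Now I'll feel gently downwards.

>>> step_arm(
  increments=[
    {"slide":[0,0,0.008],"roll":0},
    {"slide":[0,0,0.01],"roll":0},
    {"slide":[0,0,0.012],"roll":0},
    {"slide":[0,0,0.013],"roll":0},
    {"slide":[0,0,0.013],"roll":0},
  ],
)

```text
t: 3.7
eef_pos: [490.6, -0.4, 58.2]
tcp_rot: [3.14, 0.0, 1.308]
ft_force: [-6.3, 1.0, 26.4]
opening: 0.004
grip_force: 12.9
```

Rigid: it stopped at 58.2 mm with 26 N. I'll press more lightly on the next one.

>>> step_arm(
  increments=[
    {"slide":[0,0,-0.013],"roll":0},
    {"slide":[0.05,0,-0.013],"roll":0},
    {"slide":[0.05,0,-0.013],"roll":0},
    {"slide":[0.05,0,-0.003],"roll":0},
    {"slide":[0.05,0,-0.0005],"roll":0},
  ],
)

```text
t: 4.32
eef_pos: [503.4, 47.6, 58.0]
tcp_rot: [3.141, -0.0, 1.307]
ft_force: [-12.1, 6.3, 56.1]
opening: 0.002
grip_force: 27.7
```

>>> step_arm(
  increments=[
    {"slide":[0,0,0],"roll":0},
    {"slide":[0,0,0],"roll":0},
  ],
)

```text
t: 4.58
eef_pos: [503.4, 47.6, 58.2]
tcp_rot: [3.141, -0.001, 1.306]
ft_force: [-6.3, 6.6, 25.8]
opening: 0.007
grip_force: 13.0
```

Rigid as well, and that approach was too brisk. The next one goes slower.

>>> step_arm(
  increments=[
    {"slide":[0,0,-0.012],"roll":0},
    {"slide":[0.05,0,-0.012],"roll":0},
    {"slide":[0.05,0,-0.012],"roll":0},
    {"slide":[0.05,0,-0.007],"roll":0},
    {"slide":[0.05,0,-0.004],"roll":0},
  ],
)

```text
t: 5.2
eef_pos: [516.1, 95.2, 60.5]
tcp_rot: [-3.141, 0.0, 1.307]
ft_force: [-0.7, -0.3, -0.3]
opening: 0.004
grip_force: 0.0
```

>>> step_arm(
  increments=[
    {"slide":[0,0,0.001],"roll":0},
    {"slide":[0,0,0.002],"roll":0},
    {"slide":[0,0,0.003],"roll":0},
    {"slide":[0,0,0.0035],"roll":0},
    {"slide":[0,0,0.0035],"roll":0},
  ],
)

```text
t: 5.82
eef_pos: [516.6, 96.0, 58.3]
tcp_rot: [3.141, 0.0, 1.308]
ft_force: [-2.3, -1.8, 9.1]
opening: 0.005
grip_force: 4.6
```

Rigid (9 N at 58.3 mm, where the button would already be all the way down). On to the next.

>>> step_arm(
  increments=[
    {"slide":[0,0,-0.011],"roll":0},
    {"slide":[0.05,0,-0.011],"roll":0},
    {"slide":[0.05,0,-0.011],"roll":0},
    {"slide":[0.05,0,-0.007],"roll":0},
    {"slide":[0.05,0,-0.004],"roll":0},
  ],
)

```text
t: 6.45
eef_pos: [529.2, 143.7, 61.4]
tcp_rot: [-3.141, 0.0, 1.307]
ft_force: [0.1, -0.8, -0.1]
opening: 0.002
grip_force: 0.0
```

>>> step_arm(
  increments=[
    {"slide":[0,0,0.001],"roll":0},
    {"slide":[0,0,0.002],"roll":0},
    {"slide":[0,0,0.003],"roll":0},
    {"slide":[0,0,0.004],"roll":0},
    {"slide":[0,0,0.004],"roll":0},
  ],
)

```text
t: 7.08
eef_pos: [529.6, 144.3, 57.7]
tcp_rot: [3.141, 0.0, 1.308]
ft_force: [-0.0, -1.7, 2.2]
opening: 0.005
grip_force: 1.2
```

This tile gives: 2.2 N at 57.7 mm. I'll press it all the way down.

>>> step_arm(
  increments=[
    {"slide":[0,0,0.0015],"roll":0},
    {"slide":[0,0,0.003],"roll":0},
    {"slide":[0,0,0.0045],"roll":0},
    {"slide":[0,0,0.006],"roll":0},
    {"slide":[0,0,0.0065],"roll":0},
  ],
)

```text
t: 7.7
eef_pos: [529.6, 144.4, 51.2]
tcp_rot: [3.141, 0.0, 1.308]
ft_force: [-2.4, -3.3, 10.2]
opening: 0.004
grip_force: 5.3
```

>>> step_arm(
  increments=[
    {"slide":[0,0,0.0005],"roll":0},
    {"slide":[0,0,0.0005],"roll":0},
    {"slide":[0,0,0.0005],"roll":0},
  ],
)

```text
t: 8.07
eef_pos: [529.6, 144.4, 51.2]
tcp_rot: [3.141, 0.0, 1.308]
ft_force: [-3.7, -2.3, 12.2]
opening: 0.004
grip_force: 6.2
```

It bottomed out at 51.2 mm with 12 N. Now I'll let it come back up and draw clear.

>>> step_arm(
  increments=[
    {"slide":[0,0,-0.003],"roll":0},
    {"slide":[0,0,-0.006],"roll":0},
    {"slide":[0,0,-0.01],"roll":0},
    {"slide":[0,0,-0.05],"roll":0},
    {"slide":[0,0,-0.1],"roll":0},
  ],
)

```text
t: 8.7
eef_pos: [528.9, 144.5, 150.8]
tcp_rot: [-3.139, 0.001, 1.308]
ft_force: [0.1, 0.8, 0.2]
opening: 0.004
grip_force: 0.0
```

>>> step_arm(
  increments=[
    {"slide":[-0.05,-0.01,-0.02],"roll":0},
    {"slide":[-0.1,-0.02,-0.04],"roll":0},
    {"slide":[-0.16,-0.03,-0.05],"roll":0},
    {"slide":[-0.22,-0.04,-0.05],"roll":0},
    {"slide":[-0.28,-0.04,-0.05],"roll":0},
  ],
)

```text
t: 9.32
eef_pos: [417.0, -116.7, 201.0]
tcp_rot: [3.141, -0.0, 1.308]
ft_force: [0.9, 0.5, -0.5]
opening: 0.002
grip_force: 0.0
```

>>> step_arm(
  increments=[
    {"slide":[0,0,0],"roll":0},
    {"slide":[0,0,0],"roll":0},
    {"slide":[0,0,0],"roll":0},
    {"slide":[0,0,0],"roll":0},
  ],
)

```text
t: 9.82
eef_pos: [418.4, -114.5, 200.6]
tcp_rot: [-3.142, -0.0, 1.31]
ft_force: [0.6, 0.8, 0.2]
opening: -0.001
grip_force: 0.0
```

```bash
python3 - <<'E'
from h import *
im=imaging.read_camera("top");a=im["color"][140:250,200:350,::-1]
for m in mark_of("top","cover_front")[:2]: print(m,at_z(im,m["uv"],59))
for x in tiles()[1]: print(x, depth(im,x[1]))
im=imaging.read_camera("scene");b=im["color"][180:290,220:370,::-1]
cv2.imwrite("pics/c2.png",cv2.resize(np.hstack([a,b]),None,fx=2.6,fy=2.6,interpolation=2))
s=state();print(s["eef_pos"],s["ft_force"],s["qvel"])
E
```

```text
{'uv': [285.9, 180.5], 'confidence': 0.75} [625.34969295  80.40120437  59.        ]
(np.int32(210), array([246.16190476, 211.24285714]), array([543.15211765, 193.13283373,  58.        ])) [543.14047727 193.02857402  58.58872983]
(np.int32(213), array([263.64319249, 215.31455399]), array([530.4460065, 144.7984751,  58.       ])) [530.41409226 144.29593646  61.74105257]
(np.int32(214), array([281.1635514 , 219.48598131]), array([517.48351858,  96.44981743,  58.        ])) [517.49505602  96.0901801   61.92804311]
(np.int32(215), array([298.72093023, 223.58604651]), array([504.73898257,  48.08119378,  58.        ])) [504.71152742  48.17539531  56.0682253 ]
(np.int32(214), array([316.24299065, 227.79439252]), array([ 4.91721290e+02, -9.36405349e-02,  5.80000000e+01])) [ 4.91735387e+02 -9.70066787e-02  5.85479133e+01]
[ 418.23283505 -115.08574088  200.60123946] [-0.10300446  0.91210011 -0.07861932] [-5.78570881e-03 -7.32020896e-04 -1.07910600e-05  1.62699602e-04
  8.32601661e-04 -1.99897148e-03]
```

View pics/c2.png

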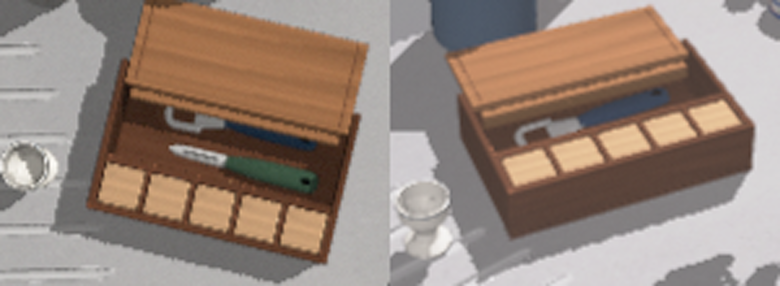

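The cover has moved about 74 mm and is open. The tools are still inside, the tiles are all level, the egg cup hasn't moved and the arm is clear.

```bash
python3 -c "
from cell import env
print(env.job_done())"
```

```text
the job is handed in; nothing more can be done
None
```

The box is open and handed in: the catch was the second tile from the left (+50 mm). I pressed it to its stop and it came back up, the cover slid fully open, the tools stayed inside and the arm drew clear; one rigid tile took a brief 56 N tap while I was feeling for the catch.

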